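Turn the tube mixer's wheel by its spokes until the red-capped vial is upright

ROBOT

A 6-joint arm with a two-finger parallel gripper is mounted at the origin on a cart in front of the work surface, level with it; the furniture and walls round the work are solid. World frame = base frame: x ahead of the robot, y to its left, z up, the work surface at z = 0. Lengths are in mm, angles in rad, forces in N, time in s.
With the tool pointing down it reaches from about 350 to 975 mm from the base axis. Payload 17.4 kg.
Tool frame: the origin (TCP) lies midway between the tips of the shut fingers; the grasp point (between the pads) lies 19 mm behind it; z points along the fingers, y is the direction in which the jaws open and shut (so a half turn about z gives the same grasp; the last joint's range is limited). The gripper opens to 85 mm and grips with 20 to 120 N. Pads are 22 mm wide; open, the fingers measure 114 mm over their backs; the gripper's body (76 mm by 85 mm) begins 54 mm behind the grasp point. The pads swing forward as they close: fully open they stand 13 mm farther back than shut.
Start: joints at [-1.145, 0.116, 1.442, -0, 1.584, -0.038], TCP at [301.953, -603.702, 231.303] pointing down, gripper open.
Joint ranges: [-2.83, 2.83], [-0.83, 2.19], [0.07, 2.5], [-1.14, 4.28], [0.01, 3], [-2.97, 2.97]. Speed limits (rad/s): [1.89, 1.89, 2.22, 3.14, 3.14, 3.14].

INTERFACE

Orientations are given as a rotation vector (axis times angle).
In Python, from workcell import get_state, capture, camera_model, finish_job gives the robot as it stands.
- The arm moves only by the tool play_rows, never from a script. Its argument "deltas" is text: rows parted by semicolons, each of 4 numbers parted by spaces: the shift along the tool's x, y, z in mm, then the turn about the tool's z in rad. In form: x y z yaw; .... A call has 1 to 12 rows; each row shifts and turns the commanded pose from where the row before left it, along the tool's axes as they then stand; what a row does not reach is not made up. A row lasts 1/12 s, in which the tool goes at most 41.7 mm and 7.16 degrees, less where a joint would pass 70% of its speed; a pose out of reach is approached as far as the arm can. A call with a gripper value outside its range is refused whole. "claw" is the closure, from 0 (fully open) to 1 (shut), set as the call begins (left out, the last holds). The fingers move at their own pace and stop on an object; the grip force is fixed at half the most. Time passes only in rows, so rows that do not move let the fingers close. It gives the time, the measured TCP pose, the force and the opening at its end, in the units of the state.
- get_state(): the state, without advancing time (a new reading comes with each control period).
- capture(name): name is "scene" or "top"; returns the picture (420x560x3 uint8, blue, green, red); there is no depth.
- camera_model(name): a dict with "fx", "fy", "cx", "cy" (pixels), "extrinsics" (4x4, takes a point from world to camera coordinates). Camera axes: x right, y up, looking along -z (the intrinsics and any distortion apply to the point x, -y, -z); pixel columns grow to the right and rows downward; lengths in mm; the calibration is good to about 2 mm. A picture is of the moment at which its call begins. camera_model takes no time and is no camera call.
- finish_job(): hands the job in, once; it reports no verdict.
The state is a dict: "time_s": time; "joint_positions": joint angles; "qvel": joint speeds; "joint_torque": joint torques, N m; "tcp_pos": TCP position; "tcp_rot": TCP orientation; "ft_force": force on the tool from outside, world axes, zero at the start; "torque": the same for the moment, N m; "gripper_width": finger opening in mm.
Only numpy, scipy, OpenCV 4.12 (cv2) and the standard library are available. Lean on these libraries where they do the work, as an engineer would, in place of code of your own. Each camera call takes 0.05 s, during which the arm holds its last target. There are 200 camera calls.

TASK

The tube mixer on the desk has stopped with its red-capped vial hanging cap down. Turn its wheel by pushing its spokes with the fingers, as often as it takes, until the red-capped vial stands straight up above the hub, cap on top, so that the sample settles away from the cap; then take the hand away. Push gently on the spokes only: do not grip them, do not press on the glass vials, and leave the mixer and everything around it standing where it is.

Things in the scene. Friction and masses are not known exactly. Their poses are not given: they have to be found in the camera images.
- mixer: the tube mixer: white laboratory rotator, 3.5 kg, loose on rubber feet. Origin: centre of its underside; -x is its front (wheel side), z up. Plinth 200 mm (x) by 190 mm (y), top 28 mm high; white drive tower behind the wheel, x 2 to 90 mm, y +-56 mm, top 210 mm high. The axle is horizontal along x, 160 mm above the desk; the spokes turn in the plane x = -55 mm
- wheel (a joint): angle of the wheel, rad; 0 or any whole turn = red-capped vial straight up; grows as it turns clockwise seen from the front. At q the red vial's spoke points along (0, -sin q, cos q) in the mixer's frame. It turns either way over several turns (-12 to 18), needs about 0.12 N m and stays where it is left; starts between 1.95 and 4.33
- hub (a point): centre of the wheel, on the axle, in the plane of the spokes; hub radius 22 mm. Axes turn with the wheel: x along the axle (into the mixer), z outward along the red vial's spoke. Six round spokes 60 degrees apart, 10 mm thick, joined by a thin ring of 52 mm radius, no outer rim
- red_spoke_tip (a point): outer end of the spoke that carries the red-capped vial, 120 mm from the hub centre; axes as hub. All six spokes are as long; the outermost 20 mm is a black sleeve 12 mm thick. Vials and clips (two clips are empty) sit on the spokes' front side, 4 to 46 mm in front of the spokes' plane and within 88 mm of the hub centre: the outer 30 mm of every spoke is bare
- vial_red: the 20 ml glass vial with the red screw cap, 28 mm across, 58 mm long, fixed in its clip, cap outward. Origin: centre of its foot, 27 mm from the axle; z points along the vial to its cap, away from the hub
- vial_black: a like vial with a black cap, on the spoke opposite the red one; same frame
- vial_white_a: a like vial with a white cap, on the next spoke clockwise (seen from the front) from the red one; same frame
- vial_white_b: a like vial with a white cap, on the spoke opposite the other white-capped one; same frame
- rack: bystander: stainless wire rack with sample tubes, 116 x 258 x 98 mm, to the left of the mixer; origin at the centre of its underside
- beaker: bystander: clear plastic beaker, 90 mm across, 103 mm tall, at the left; origin at the centre of its underside
- small_bottle: bystander: white plastic bottle with a red cap, 48 mm across, 124 mm tall, to the right of the mixer; origin at the centre of its underside
- spare_cap: bystander: loose white bottle cap, 32 mm across, 14 mm high, on the desk right of the mixer; origin at the centre of its underside
- rubber_stopper: bystander: red-brown rubber stopper, 22 mm across, 20 mm high, on the desk right of the mixer; origin at the centre of its underside
- tweezers: bystander: steel forceps, 15 x 133 x 9 mm, lying on the desk right of the mixer; origin at the centre of its underside
- tube_union: bystander: white plastic tube union, 18 x 38 x 15 mm, lying on the desk left of the mixer; origin at the centre of its underside

How it is judged:
By the outcome, as a careful person would: the job done as asked, in the order asked, and still so for the second after the job is handed in, with the robot touching nothing.
It also fails if it takes over 64 s, if anything falls off the work surface, if the arm or the gripper's body presses on something with over 40 N, if the wrist force passes 120 N, or if a joint passes its speed limit or range.

## Working session

There is one attempt and no reset: what is moved stays moved. The work goes in short steps, Python scripts to look and compute and a tool call to move; the robot and the scene stay as the last step left them, time stands still between calls to the robot, and variables do not carry over. Pictures are saved under pics/ and viewed, about 8 in all and at most 12, crops included, and the job is handed in when it is done.

Besides the shell and the picture viewer there is one more tool, called as name(argument=value, ...) on one line, values as JSON. play_rows: Moves the arm, as the interface text tells. Its arguments: {"type":"object","properties":{"deltas":{"type":"string"},"claw":{"type":"number"}},"required":["deltas"]}

```bash
mkdir -p pics; python3 - <<'E'
from workcell import *
import cv2,numpy as np
np.set_printoptions(precision=4,suppress=True)
s=get_state();print(s)
for n in("scene","top"):
    cv2.imwrite(f"pics/{n}0.png",capture(n));m=camera_model(n);print(n,m)
    E=np.array(m["extrinsics"]);print(-E[:3,:3].T@E[:3,3])
E
```

```text
{'time_s': 0.0, 'joint_positions': array([-1.1448,  0.1165,  1.4423, -0.    ,  1.584 , -0.0378]), 'qvel': array([ 0.0009,  0.001 ,  0.0002,  0.0014, -0.    , -0.0003]), 'joint_torque': array([  0.0012, -73.1974, -63.2493,   0.0001,   0.0063,   0.0001]), 'tcp_pos': array([ 301.8561, -603.5086,  230.5352]), 'tcp_rot': array([-3.0563, -0.7217,  0.0004]), 'ft_force': array([-0.2999,  0.3066, -0.7161]), 'torque': array([-0.0109,  0.0313, -0.0419]), 'gripper_width': 85.29677088424386}
scene {'fx': 419.7519762399747, 'fy': 419.7519762399747, 'cx': 280.9612347282288, 'cy': 200.1875763626177, 'extrinsics': array([[   -0.7011,    -0.7128,     0.0168,   404.3184],
       [    0.5322,    -0.5075,     0.6776,  -426.8247],
       [   -0.4745,     0.484 ,     0.7352, -1150.2119],
       [    0.    ,     0.    ,     0.    ,     1.    ]])}
[ -35.1294  628.3498 1128.088 ]
top {'fx': 469.06985750485575, 'fy': 469.06985750485575, 'cx': 281.64075032900297, 'cy': 213.34687476928616, 'extrinsics': array([[   -0.0174,    -0.9998,    -0.0138,    10.4138],
       [    0.9943,    -0.0187,     0.105 ,  -600.1756],
       [   -0.1052,    -0.0119,     0.9944, -1680.3891],
       [    0.    ,     0.    ,     0.    ,     1.    ]])}
[ 420.1729  -20.8065 1734.0843]
```

View pics/scene0.png

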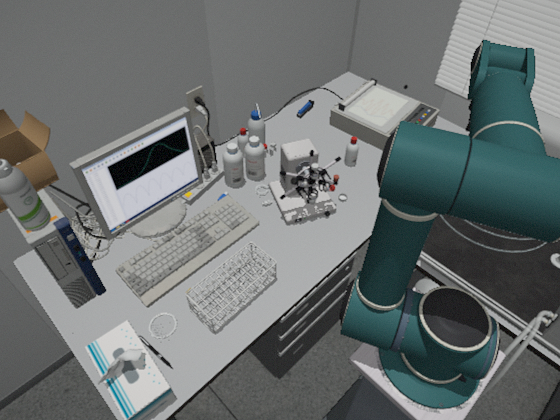

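View pics/top0.png

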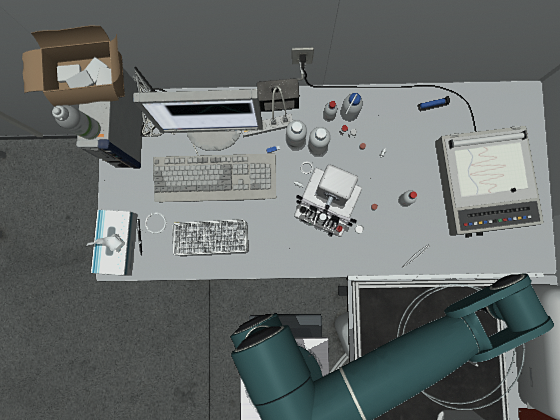

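The scene picture shows the mixer at about (305,180), with its wheel to the lower right. In the top picture it is at about (330,200), yawed. I'll enlarge both.

```bash
python3 - <<'E'
import cv2,numpy as np
a=cv2.imread("pics/scene0.png")[130:230,255:365];b=cv2.imread("pics/top0.png")[155:245,285:375]
cv2.imwrite("pics/c0.png",np.hstack([cv2.resize(a,(440,400),interpolation=cv2.INTER_CUBIC),cv2.resize(b,(360,360),interpolation=cv2.INTER_CUBIC)[:, :] if 0 else cv2.copyMakeBorder(cv2.resize(b,(360,360),interpolation=cv2.INTER_CUBIC),0,40,0,0,cv2.BORDER_CONSTANT)]))
E
```

```text
(no output)
```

View pics/c0.png

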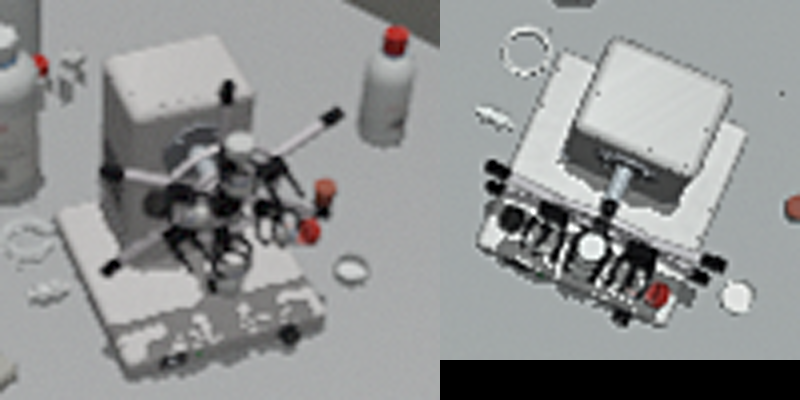

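The crop shows the red cap at the lower right (q about 115°) and a white cap nearly up. I'll fit the mixer pose and q from these corner and sleeve pixels in both views.

```bash
cat > h.py <<'E'
import numpy as np
from workcell import *
from scipy.optimize import least_squares
def proj(n,P):
    m=camera_model(n);E=np.array(m["extrinsics"]);c=np.asarray(P)@E[:3,:3].T+E[:3,3]
    return np.c_[m["fx"]*c[:,0]/-c[:,2]+m["cx"],m["fy"]*-c[:,1]/-c[:,2]+m["cy"]]
def W(p,P):
    c,s=np.cos(p[2]),np.sin(p[2]);P=np.asarray(P,float)
    return np.c_[p[0]+c*P[:,0]-s*P[:,1],p[1]+s*P[:,0]+c*P[:,1],P[:,2]]
def spoke(q,r,x=-55): return [x,-r*np.sin(q),160+r*np.cos(q)]
E
python3 - <<'E'
from h import *
np.set_printoptions(precision=2,suppress=True)
T=[(612,38,90,56,210),(732,85,90,-56,210),(692,177,2,-56,210),(577,130,2,56,210),(560,50,100,95,28),(746,128,100,-95,28)]
S=[(105,66,90,56,210),(215,37,90,-56,210),(252,90,2,-56,210),(115,115,2,56,210),(57,210,100,95,28),(118,330,-100,95,28),(325,300,-100,-95,28)]
Sl=[(228,92,-2),(332,118,-1),(112,172,-3),(110,268,-4)];Tl=[(608,208,-2)]
T,S,Sl,Tl=map(lambda a:np.array(a,float),(T,S,Sl,Tl))
fs=lambda a:(a+.5)/4-.5+np.array([255,130]); ft=lambda a:(a-[440,0]+.5)/4-.5+np.array([285,155])
def res(p):
    q=p[3]
    return np.r_[proj("top",W(p,T[:,2:]))-ft(T[:,:2]),proj("scene",W(p,S[:,2:]))-fs(S[:,:2]),
     proj("scene",W(p,[spoke(q+k*np.pi/3,110) for k in Sl[:,2]]))-fs(Sl[:,:2]),
     proj("top",W(p,[spoke(q+k*np.pi/3,110) for k in Tl[:,2]]))-ft(Tl[:,:2])]
f=least_squares(lambda p:res(p).ravel(),[620,-140,-.38,2.0],loss="soft_l1",x_scale=[10,10,.1,.1])
print(f.x,np.degrees(f.x[2:]));print(res(f.x))
print("hub",W(f.x,[spoke(0,0)]))
for k in range(-3,3):print(k,W(f.x,[spoke(f.x[3]+k*np.pi/3,120)]))
E
```

```text
[ 644.33 -168.43   -0.44    2.09] [-24.98 119.87]
[[-0.51 -2.3 ]
 [ 0.79 -0.53]
 [ 0.25  0.73]
 [-2.42 -1.2 ]
 [-0.21 -1.37]
 [ 0.77 -0.31]
 [-1.89 -2.84]
 [ 1.12 -2.15]
 [ 1.85  0.48]
 [ 4.54  1.37]
 [-1.35 -0.23]
 [ 1.83  9.03]
 [ 0.84  3.17]
 [ 0.02  0.51]
 [-0.08  0.69]
 [-0.16  0.14]
 [-0.23  0.01]
 [ 0.02 -0.31]]
hub [[ 594.48 -145.2   160.  ]]
-3 [[638.42 -50.88 219.77]]
-2 [[ 594.59 -144.96  280.  ]]
-1 [[ 550.65 -239.28  220.23]]
0 [[ 550.54 -239.52  100.23]]
1 [[ 594.37 -145.44   40.  ]]
2 [[638.31 -51.12  99.77]]
```

Tip residuals are under 0.7 px: q ≈ 120°, hub ≈ (594,-145,160), mixer yaw ≈ -25°. So I need two 60° counter-clockwise pushes, using closed fingers on the spoke tips from the right. First I'll shut the claw, rise and yaw so that tool x = mixer y.

play_rows(deltas="0 0 -12 -0.112;0 0 -12 -0.112;0 0 -12 -0.112;0 0 -12 -0.112;0 0 -12 -0.112;0 0 -12 -0.111;0 0 0 0;0 0 0 0", claw=1)

```text
time_s: 0.77
tcp_pos: [302.0, -603.8, 303.2]
tcp_rot: [2.652, 1.684, -0.0]
ft_force: [-0.3, -0.4, -1.0]
gripper_width: 0.1
```

play_rows(deltas="20 6.4 0 0;36 6.4 0 0;36 6.4 0 0;36 6.4 0 0;36 6.4 0 0;36 6.4 0 0;36 6.4 0 0;36 6.4 0 0;36 6.4 0 0;36 6.4 0 0;25 6.4 0 0;16 0 0 0")

```text
time_s: 1.77
tcp_pos: [529.7, -282.1, 301.7]
tcp_rot: [-2.65, -1.684, 0.001]
ft_force: [0.7, -1.4, -0.2]
gripper_width: -0.1
```

```bash
cat >> h.py <<'E'
HUB=np.array([594.48,-145.2]);YP=np.array([.4226,.9063]);XP=np.array([.9063,-.4226])
def where():
    s=get_state();d=s["tcp_pos"][:2]-HUB
    print("t",s["time_s"],"x'",(d@XP).round(1),"y'",(d@YP).round(1),"z",s["tcp_pos"][2].round(1),"F",s["ft_force"].round(1),"rot",s["tcp_rot"].round(3))
E
cat > look.py <<'E'
import sys,cv2
from h import *
where();n=sys.argv[1]
a=capture("scene")[110:230,235:375];b=capture("top")[150:250,280:380]
a=cv2.resize(a,(468,400),interpolation=cv2.INTER_CUBIC);b=cv2.resize(b,(330,330),interpolation=cv2.INTER_CUBIC)
cv2.imwrite(f"pics/{n}.png",np.hstack([a,cv2.copyMakeBorder(b,0,70,0,0,cv2.BORDER_CONSTANT)]))
E
python3 look.py c1
```

```text
t 1.7667 x' -0.8 y' -151.4 z 301.7 F [ 0.7 -1.4 -0.2] rot [-2.650e+00 -1.684e+00  1.000e-03]
```

View pics/c1.png

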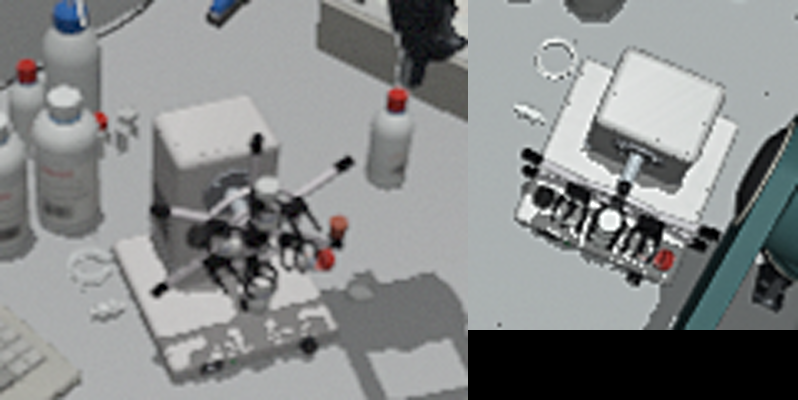

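```bash
python3 - <<'E'
from h import *
where();p=get_state()["tcp_pos"]
print((proj("scene",[p])-[235,110])*[3.343,3.333],(proj("top",[p])-[280,150])*3.3+[468,0])
E
```

```text
t 1.8667 x' -1.2 y' -151.9 z 301.9 F [ 0.4 -0.  -0.1] rot [-2.649e+00 -1.686e+00  1.000e-03]
[[409.11208794  85.08642777]] [[775.22426037 249.0071861 ]]
```

play_rows(deltas="0 0.5 15 0;0 0.5 20 0;2 0 20 0;4 0 20 0;4 0 15 0;4 0 7 0;2 0 0 0;0 0 0 0;0 0 0 0")

```text
time_s: 2.62
tcp_pos: [536.3, -270.6, 207.5]
tcp_rot: [2.648, 1.687, 0.001]
ft_force: [0.9, -0.7, 0.4]
gripper_width: 0.1
```

```bash
python3 look.py c2
```

```text
t 2.6167 x' 0.3 y' -138.3 z 207.5 F [ 0.9 -0.7  0.4] rot [2.648e+00 1.687e+00 1.000e-03]
```

View pics/c2.png

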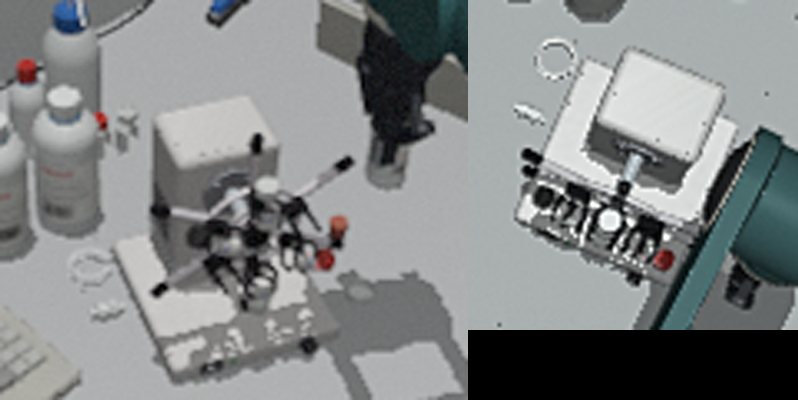

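play_rows(deltas="6 0 0 0;7 0 0 0;7 0 0 0;3.7 0 -5.7 0;3.7 0 -5.7 0;3.7 0 -5.7 0;4.7 0 -5 0;4.7 0 -5 0;4.7 0 -5 0;0 0 0 0")

```text
time_s: 3.55
tcp_pos: [555.8, -228.4, 239.5]
tcp_rot: [2.648, 1.689, 0.002]
ft_force: [0.2, -0.9, 0.5]
gripper_width: -0.1
```

```bash
python3 look.py c3
```

```text
t 3.55 x' 0.1 y' -91.8 z 239.5 F [ 0.2 -0.9  0.5] rot [2.648e+00 1.689e+00 2.000e-03]
```

View pics/c3.png

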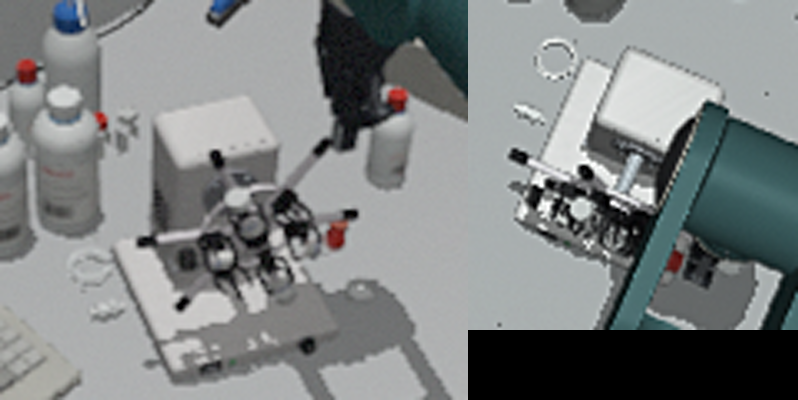

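The wheel has turned about 20° counter-clockwise as planned, with the finger on the tip at about (335,140). I'll continue to vertical.

play_rows(deltas="5.7 0 -4 0;5.7 0 -4 0;5.7 0 -4 0;6 0 -2 0;6 0 -1 0;6 0 -1 0;6.7 0 0 0;6.7 0 0 0;6.7 0 0 0;7 0 0 0;7 0 0 0;7 0 0 0")

```text
time_s: 4.65
tcp_pos: [587.6, -159.6, 254.3]
tcp_rot: [-2.649, -1.688, 0.0]
ft_force: [0.1, -1.2, 0.8]
gripper_width: 0.1
```

play_rows(deltas="2 0 0 0;0 0 0 0;-10 0 -5 0;-20 0 -10 0;-30 0 -10 0;-30 0 0 0;-30 0 0 0;0 0 0 0;0 0 0 0")

```text
time_s: 5.4
tcp_pos: [536.5, -269.0, 279.8]
tcp_rot: [2.651, 1.685, 0.0]
ft_force: [0.7, 0.6, -0.5]
gripper_width: 0.0
```

```bash
python3 look.py c4
```

```text
t 5.4 x' -0.2 y' -136.8 z 279.8 F [ 0.7  0.6 -0.5] rot [2.651 1.685 0.   ]
```

View pics/c4.png

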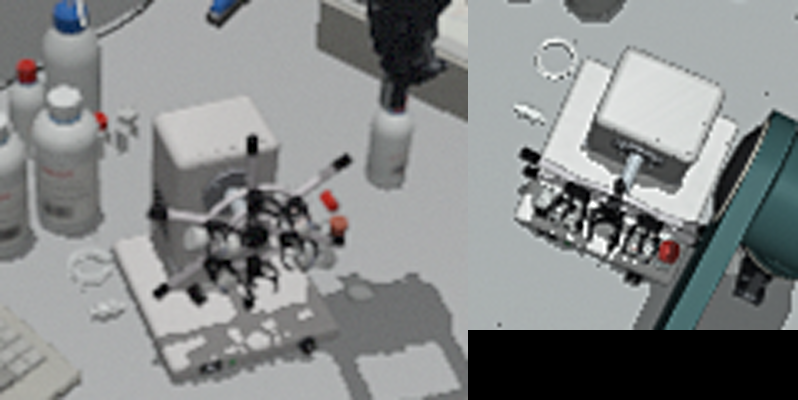

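The red cap is now at the upper right (330,200), and the upright spoke leans slightly left (about -1.5°, which agrees with the model). Repeating on the red spoke.

play_rows(deltas="0 0 15 0;0 0 20 0;0 0 20 0;0 0 14 0;2 0 4 0;5 0 0 0;6 0 0 0;6 0 0 0;3.7 0 -5.7 0;3.7 0 -5.7 0;3.7 0 -5.7 0;0 0 0 0")

```text
time_s: 6.5
tcp_pos: [551.0, -239.3, 225.6]
tcp_rot: [2.647, 1.688, 0.003]
ft_force: [0.2, -0.3, -0.1]
gripper_width: 0.2
```

play_rows(deltas="4.7 0 -5 0;4.7 0 -5 0;4.7 0 -5 0;5.7 0 -4 0;5.7 0 -4 0;5.7 0 -4 0;6 0 -2 0;6 0 -1 0;6 0 -1 0;6 0 0 0;6 0 0 0;0 0 0 0")

```text
time_s: 7.5
tcp_pos: [576.4, -183.4, 254.2]
tcp_rot: [-2.648, -1.689, -0.0]
ft_force: [-0.0, 0.6, -0.4]
gripper_width: 0.0
```

```bash
python3 -c "
from h import *
where()"
```

```text
t 7.5 x' -0.2 y' -42.3 z 254.2 F [-0.   0.6 -0.4] rot [-2.648 -1.689 -0.   ]
```

play_rows(deltas="5 0 0 0;5 0 0 0;4 0 0 0;4 0 0 0;3 0 0 0;2 0 0 0;1 0 0 0;0.5 0 0 0;0 0 0 0;0 0 0 0")

```text
time_s: 8.33
tcp_pos: [586.3, -162.3, 254.4]
tcp_rot: [-2.649, -1.688, -0.0]
ft_force: [0.5, 0.0, 0.6]
gripper_width: -0.0
```

```bash
python3 -c "
from h import *
where()"
```

```text
t 8.3333 x' -0.2 y' -19.0 z 254.4 F [0.5 0.  0.6] rot [-2.649 -1.688 -0.   ]
```

play_rows(deltas="-8 0 0 0;-20 0 -5 0;-30 0 -10 0;-35 0 -10 0;-35 0 0 0;-35 0 0 0;-35 0 0 0;-35 0 0 0;-20 0 0 0;0 0 0 0;0 0 0 0")

```text
time_s: 9.25
tcp_pos: [478.6, -392.8, 279.3]
tcp_rot: [-2.651, -1.685, 0.0]
ft_force: [-0.1, 0.3, -0.4]
gripper_width: 0.2
```

```bash
python3 look.py c5
```

```text
t 9.25 x' -0.4 y' -273.4 z 279.3 F [-0.1  0.3 -0.4] rot [-2.651 -1.685  0.   ]
```

View pics/c5.png

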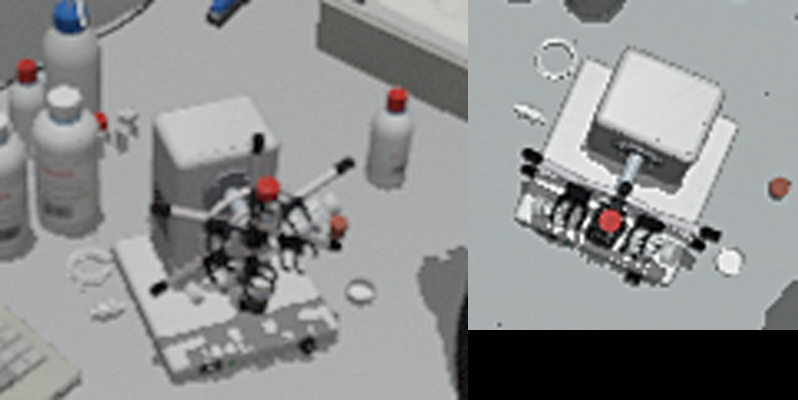

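The red vial stands up: cap at (266,188) in scene and (610,221) in top. I'll check the remaining angle from sleeve and cap centroids.

```bash
python3 - <<'E'
from h import *
import cv2
np.set_printoptions(precision=2,suppress=True)
p0=[644.33,-168.43,np.radians(-24.98),0]
ims={n:capture(n) for n in("scene","top")};obs=[]
for n in ims:
  v=ims[n].max(2)
  for k in ((0,1,2,-1,-2) if n=="scene" else (0,)):
    u=proj(n,W(p0,[spoke(k*np.pi/3,110)]))[0];c=u
    for _ in range(3):
      Y,X=np.mgrid[:420,:560];w=np.clip(90-v.astype(float),0,60)*((X-c[0])**2+(Y-c[1])**2<5**2);c=np.array([(w*X).sum(),(w*Y).sum()])/w.sum()
    print(n,k,u,c);obs.append((n,k,c))
  h=cv2.cvtColor(ims[n],cv2.COLOR_BGR2HSV);u=proj(n,W(p0,[[-84,0,160+84]]))[0]
  Y,X=np.mgrid[:420,:560]
  m=(np.minimum(h[...,0],180-h[...,0])<8)&(h[...,1]>150)&(h[...,2]>90)&((X-u[0])**2+(Y-u[1])**2<81)
  print("cap",n,u,X[m].mean(),Y[m].mean(),m.sum())
for use in ((0,1,-1,-2),(0,-1,-2)):
  o=[x for x in obs if x[1] in use]
  r=lambda p:np.concatenate([proj(n,W(p,[spoke(p[3]+k*np.pi/3,110)]))[0]-c for n,k,c in o])
  f=least_squares(lambda a:r([a[0],a[1],p0[2],a[2]]),[p0[0],p0[1],0],x_scale=[10,10,.1],loss="soft_l1")
  print(use,f.x,np.degrees(f.x[2]),r([f.x[0],f.x[1],p0[2],f.x[2]]))
# pixel shift of tip per degree
print(proj("scene",W(p0,[spoke(.0175*3,110)]))-proj("scene",W(p0,[spoke(0,110)])))
E
```

```text
scene 0 [311.72 153.12] [311.8  152.81]
scene 1 [337.57 159.86] [337.67 159.3 ]
scene 2 [333.87 183.72] [334.85 182.29]
scene -1 [282.51 172.71] [282.71 172.52]
scene -2 [281.87 196.6 ] [282.02 196.04]
cap scene [314.68 165.32] 314.71875 166.0 32
top 0 [326.72 206.35] [326.15 208.81]
cap top [322.43 215.58] 322.75 216.3125 32
(0, 1, -1, -2) [ 643.84 -168.85   -0.  ] -0.07014039016602806 [ 0.08  0.34  0.09  0.55 -0.02  0.23  0.06  0.59  0.66 -2.33]
(0, -1, -2) [ 642.88 -167.33    0.01] 0.6498214247886437 [ 0.39  0.61  0.07  0.29 -0.25  0.77  0.59 -1.84]
[[ 1.71 -0.35]]
```

```bash
python3 -c "
from workcell import *
print(finish_job())"
```

```text
the job is handed in; nothing more can be done
None
```

The red-capped vial now stands upright above the hub, cap on top, and the job is handed in at about 9.5 s of robot time. I turned the wheel counter-clockwise about 120° in two gentle pushes. Each push used the shut fingers on the bare outer end of a spoke. The hand was then drawn about 270 mm to the right of the hub, touching nothing.

**Wheel angle:** the spoke tips in the last pictures put it at -0.1° to +0.6° from upright. The finger's final position suggested about +1°, so the two checks agree to roughly 1°.

**Forces and surroundings:** forces read after each move stayed under about 2 N. The mixer's spoke tips fit its starting position to within about 2 mm. In the last close-up, nothing near it had visibly shifted; the rack, beaker and tweezers were outside that view.

**Disagreement:** the top view of the upright sleeve was about 2 px off in the fit, probably because of nearby dark parts. The red cap matched its expected spot to within 1 px in both views.

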